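Hitch the friction sled to the gauge pin

TASK

Set the friction sled down flat on the tester's bed with its hook facing the upright pin of the force gauge, then slide it forward along the bed so the hook goes onto the pin until the sprung latch has opened and flipped shut behind the pin. Prove the coupling by drawing the sled back until the gauge pin takes a steady pull of about 9 N (6 to 12 N) for a second, then let go and leave the sled hitched, lying flat on the bed. The gauge is delicate: the sled must never load its pin with more than 25 N, push or pull, and nothing standing around may be disturbed.

Things in the scene. Friction and masses are not known exactly. Their poses are not given: they have to be found in the camera images.
- sled: Loose steel friction sled, 0.3 to 0.5 kg: plate 90 (x) x 60 (y) x 10 mm; origin at the centre of its underside, z up, x toward its hook. On the plate's centre stands a black grip block 30 (x) x 20 (y) mm, 10 to 60 mm above the underside: grasp it from above across y. It starts right of the tester. Tall microscopes stand left of the tester and right of the sled: keep clear of them.
- hook_mouth (a point): Centre of the sled hook's flared mouth, at sled x = 113, y = 1, z = 17 mm. The hook is flat, 12 to 22 mm above the sled's underside, and opens toward +x; the mouth is 31 mm wide here (sled y -15 to +17 mm). Jaw inner faces at sled y = -9 (right) and +13 mm (left).
- hook_seat (a point): In the hook's throat, sled x = 64, y = 0, z = 17 mm: where the pin's axis is when the pin touches the throat bottom. The latch can only flip shut once the pin's axis is within about 4 mm of here along x. Hitched and drawn back, the pin bears on the shut latch, its axis then about 21 mm ahead of this point.
- latch (a joint): Sprung dark steel latch bar across the hook's mouth at sled x = 92 mm, 4 mm thick, hinged on the left jaw, hinge axis upright. 0 = shut; grows to 1.45 rad as it is pushed in toward the throat. Its spring always drives it shut; it cannot open outward. The pin opens it with roughly 5 to 10 N along the sled's x.
- tester: Fixed friction tester on the worktop: aluminium bed 310 x 100 mm, its flat top 12 mm above the worktop. Origin on worktop level on the bed's centre line, x along the bed to the gauge, z up. Bed from x = -165 to 145 mm; white gauge box, 86 mm wide, 66 mm above the bed, on x = 88 to 145 mm. The sled goes on the near free part, its x along the tester's x; it drags with 1 to 3 N.
- pin: Gauge's upright steel pin, 10 mm diameter, round head 26 mm wide at 26 to 31 mm above the bed (the hook cannot be lowered over it). Origin on its axis at bed-top level, axes as the tester's. On a tongue 20 mm wide, 8 mm high, from 8 mm before the pin to the box. At tester x = 13 to 27, y = 0 mm; slides loosely along x by some unknown mm of play, then a stiff spring in the gauge takes the load.
- flask_1: Round flask with a stopper, 83 x 82 x 185 mm, standing beyond the bed to the left; origin at the centre of its underside. Leave it alone.
- petri_dish: Flat petri dish, 101 mm across and 16 mm high, beyond the bed to the right; origin at the centre of its underside. Leave it alone.
- coverslip_box: Small flat coverslip box, 34 x 52 x 16 mm, on the near part of the worktop; origin at the centre of its underside. Leave it alone.
- dropper_bottle: Small dark dropper bottle, 30 mm across and 89 mm high, at the back right; origin at the centre of its underside. Leave it alone.

How it is judged:
By the outcome, as a careful person would: the job done as asked, in the order asked, and still so for the second after the job is handed in, with the robot touching nothing.
It also fails if it takes over 69 s, if anything falls off the work surface, if the arm or the gripper's body presses on something with over 40 N, if the wrist force passes 120 N, or if a joint passes its speed limit or range.

ROBOT

A 7-joint arm with a two-finger parallel gripper is mounted at the origin on a cart in front of the work surface, level with it; the furniture and walls round the work are solid. World frame = base frame: x ahead of the robot, y to its left, z up, the work surface at z = 0. Lengths are in m, angles in rad, forces in N, time in s.
With the tool pointing down it reaches from about 0.4 to 0.75 m from the base axis. Payload 19.5 kg.
Tool frame: the origin (TCP) lies at the very end of the fingers, on their centre line; the grasp point (between the pads) lies 19 mm behind it; z points along the fingers, y is the line along which they close (so a half turn about z gives the same grasp; the last joint's range is limited). The gripper opens to 85 mm and grips with 20 to 120 N. Pads are 22 mm wide; open, the fingers measure 114 mm over their backs; the gripper's body (76 mm by 85 mm) begins 54 mm behind the grasp point. The pads swing forward as they close: fully open they stand 13 mm farther back than shut.
Start: joints at [-1.173, 0.707, -0.028, 1.485, 0.022, 0.951, -0.075], TCP at [0.245, 0.52, 0.205] pointing down, gripper open.
Joint ranges: [-2.71, 2.71], [-0.32, 2.16], [-1.57, 1.52], [0, 2.45], [-1.46, 4.6], [0, 2.02], [-2.83, 2.83]. Speed limits (rad/s): [1.89, 1.89, 2.57, 2.57, 3.01, 3.01, 3.01].

INTERFACE

Orientations are given as a 3x3 rotation matrix whose columns are the frame's x, y, z axes.
In Python, from bench import get_state, read_camera, sign_off gives the robot as it stands. The module is installed in compiled form; this text tells all that it offers.
- The arm moves only by the shell command python3 -m handwheel 'ROWS' [FORCE]. ROWS is JSON, a list of rows, each an object of numbers: "grip": the opening, from 0 (shut) to 1 (fully open); "dx", "dy", "dz": the shift along the tool's x, y, z in m; "yaw": the turn about the tool's z in rad. In form: [{"grip": .., "dx": .., "dy": .., "dz": .., "yaw": ..}, ...]. A call has 1 to 5 rows; each row is the pose to reach, as a shift and turn from the pose commanded when the call began, along the tool's axes at that moment; what a row does not reach only later rows make up. A row lasts 1/10 s, in which the tool goes at most 50 mm and 8.59 degrees, less where a joint would pass 70% of its speed; a pose out of reach is approached as far as the arm can. A call with a gripper value outside its range is refused whole. The fingers move at their own pace and stop on an object; FORCE is the grip in N (left out, the last holds). Time passes only in rows, so rows that repeat a pose let the fingers close. It gives the time, the measured TCP pose, the force, the opening and the grip force at its end, in the units of the state.
- get_state(): the state, without advancing time (a new reading comes with each control period).
- read_camera(name): name is "side" or "top" or "wrist"; returns a dict with "img" (480x640x3 uint8, red, green, blue), "range_z" (480x640 float32, m along the optical axis (not along the pixel's ray), 0 where there is no reading), "vfov" (degrees; the focal length in pixels is half the picture's height over the tangent of half this angle, whatever the lens; pixels are square), "cx", "cy" (the principal point, pixels), "D" ([k1, k2, p1, p2, k3] as OpenCV has them; the pictures are not rectified), "R" (3x3) and "t" (3): a world point X has camera coordinates R X + t. Camera axes: x right, y down, z forward; pixel columns grow to the right and rows downward; lengths in m; the calibration is good to about 2 mm. A picture is of the moment at which its call begins.
- sign_off(): hands the job in; it is judged then, once.
The state is a dict: "clock": time; "qpos": joint angles; "dq": joint speeds; "effort": joint torques, N m; "position": TCP position; "orientation": TCP orientation; "ft_force": force on the tool from outside, world axes, zero at the start; "wrist_torque": the same for the moment, N m; "opening": finger opening in m; "gripper_force": force on a finger pad.
Only numpy, scipy, OpenCV 4.12 (cv2) and the standard library are available. Lean on these libraries where they do the work, as an engineer would, in place of code of your own. Each camera call takes 0.05 s, during which the arm holds its last target. There are 200 camera calls.

## Working session

There is one attempt and no reset: what is moved stays moved. The work goes in short steps, Python scripts to look and compute and a shell command to move; the robot and the scene stay as the last step left them, time stands still between calls to the robot, and variables do not carry over. Pictures are saved under pics/ and viewed, at most 10 in all, crops included, and the job is handed in when it is done.

```bash
mkdir -p pics; cat > h.py <<'E'
import numpy as np, cv2
from bench import get_state, read_camera
def cam(n):
    c=read_camera(n); f=240/np.tan(np.radians(c['vfov'])/2)
    c['K']=np.array([[f,0,c['cx']],[0,f,c['cy']],[0,0,1]]); c['D']=np.array(c['D'],float)
    c['R']=np.array(c['R']);c['t']=np.array(c['t']); return c
def save(c,n): cv2.imwrite('pics/'+n,c['img'][:,:,::-1])
def cloud(c):
    v,u=np.mgrid[0:480,0:640]; p=np.stack([u,v],-1).reshape(-1,1,2).astype(float)
    n=cv2.undistortPoints(p,c['K'],c['D']).reshape(480,640,2)
    z=c['range_z'][...,None]; X=np.concatenate([n*z,z],-1)
    return (X-c['t'])@c['R']   # R^T (X-t)
def onplane(c,uv,zw):
    n=cv2.undistortPoints(np.array(uv,float).reshape(-1,1,2),c['K'],c['D']).reshape(-1,2)
    d=np.c_[n,np.ones(len(n))]@c['R']; o=-c['R'].T@c['t']
    return o+d*((np.array(zw)-o[2])/d[:,2])[:,None]
E
python3 - <<'E'
from h import *
for n in('top','side'):
    c=cam(n); save(c,n+'0.png'); print(n,c['vfov'],c['D'],-c['R'].T@c['t'],(c['range_z']>0).mean())
s=get_state(); print(s)
E
```

```text
top 57.77185790773823 [-0.06354902  0.          0.          0.          0.        ] [ 0.39954033 -0.1339661   0.93443073] 0.9960709635416667
side 48.58295899114276 [0.02167575 0.         0.         0.         0.        ] [ 0.60814029 -1.08155781  0.59653727] 0.9958626302083333
{'clock': 0.1, 'qpos': array([-1.17269983,  0.70701845, -0.0276238 ,  1.48491907,  0.02199256,
        0.95091679, -0.07548936]), 'dq': array([-9.26721569e-04, -2.03623794e-03, -5.11394961e-04,  2.42272698e-04,
       -1.19025209e-03,  1.82276918e-04,  6.90165973e-05]), 'effort': array([ 2.56244974e-03, -8.84297991e+01,  1.23693008e+00, -2.36450601e+01,
        1.69459783e-02,  5.18285247e-03,  1.07522765e-04]), 'position': array([0.24469734, 0.52005692, 0.20479479]), 'orientation': array([[-9.04842657e-01,  4.25745948e-01, -3.91991908e-04],
       [ 4.25746128e-01,  9.04842233e-01, -8.75888274e-04],
       [-1.82150497e-05, -9.59430111e-04, -9.99999540e-01]]), 'ft_force': array([-0.34077454, -0.25714568, -0.53679287]), 'wrist_torque': array([-0.02221882, -0.02997864, -0.01510174]), 'gripper_force': 0.0, 'opening': 0.08526612437768602}
```

View pics/top0.png

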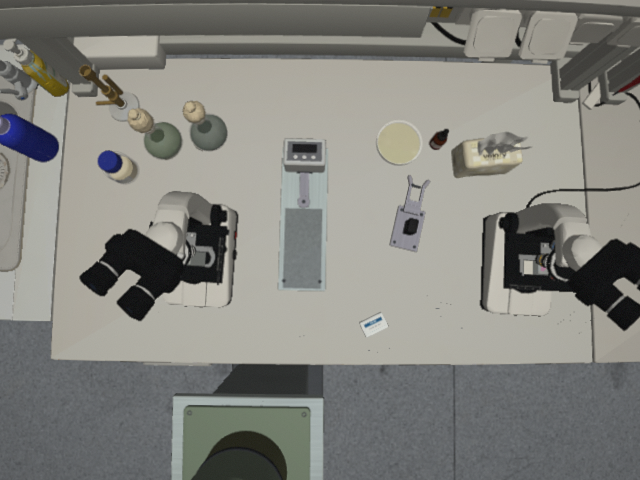

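View pics/side0.png

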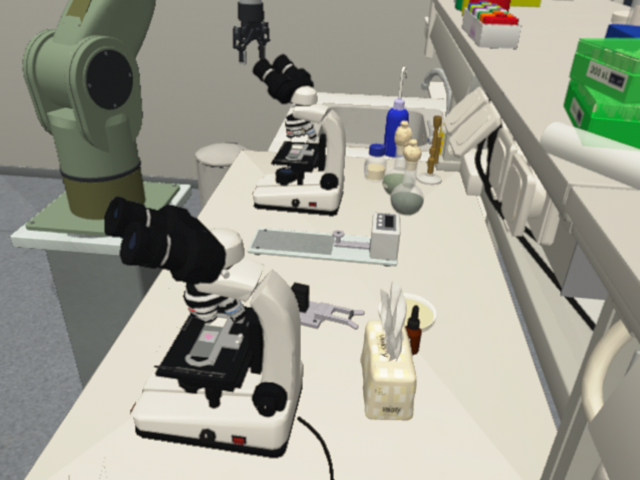

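The top view shows the tester (bed at columns 278–327, rows 138–290, pin near (304,177)). It also shows the sled (plate at about (407,228), hook up toward (417,180)), the petri dish at (399,143), the coverslip box at (373,324) and microscopes on both sides. The side view shows the arm standing behind the left microscope.

```bash
python3 - <<'E'
from h import *
c=cam('top'); P=cloud(c); np.save('top.npy',P)
print(c['R'],c['t'])
def at(u,v): return P[v,u].round(4)
for n,(u,v) in dict(bedNL=(281,287),bedNR=(323,287),boxtop=(304,145),pin=(304,177),grip=(410,227),plate=(398,240),table=(350,250),petri=(399,143),flask=(209,132),box=(373,324),dropper=(440,138)).items(): print(n,at(u,v))
# tall things map: max heights in regions
Z=P[...,2]
for n,(a,b,d,e) in dict(micL=(60,245,185,330),micR=(480,640,200,330),tissue=(450,530,130,180),flasks=(100,235,70,190)).items():
    q=P[d:e,a:b].reshape(-1,3); q=q[(q[:,2]>.03)&(q[:,2]<.6)]; print(n,q.min(0).round(3),q.max(0).round(3))
# sled: points above table
q=P[165:260,380:440].reshape(-1,3)
for lo,hi in((.006,.014),(.018,.028),(.05,.07)):
    m=(q[:,2]>lo)&(q[:,2]<hi); r=cv2.minAreaRect(q[m][:,:2].astype(np.float32)*1000) if m.sum()>4 else 0; print(lo,m.sum(),q[m].mean(0).round(4),r)
big=cv2.resize(c['img'][130:300,270:440,::-1],None,fx=3.4,fy=3.4,interpolation=cv2.INTER_CUBIC); cv2.imwrite('pics/crop0.png',big)
E
```

```text
[[ 0.00715442 -0.9999421   0.00803829]
 [-0.99469639 -0.00794125 -0.10254765]
 [ 0.10260555 -0.00726199 -0.99469561]] [-0.14432805  0.49218114  0.88750624]
bedNL [ 0.3799 -0.068   0.0103]
bedNR [ 0.3806 -0.1566  0.0114]
boxtop [ 0.6662 -0.115   0.0809]
pin [ 0.6143 -0.1144  0.021 ]
grip [ 0.5035 -0.3314  0.0615]
plate [ 0.4814 -0.3166  0.0104]
table [ 0.46   -0.2147 -0.0013]
petri [ 0.6925 -0.3202  0.019 ]
flask [0.6957 0.0809 0.0711]
box [ 0.3045 -0.2612  0.0171]
dropper [ 0.6924 -0.3991  0.0577]
micL [0.337 0.021 0.03 ] [0.55  0.199 0.343]
micR [ 0.322 -0.631  0.03 ] [ 0.539 -0.49   0.342]
tissue [ 0.622 -0.561  0.03 ] [ 0.687 -0.435  0.164]
flasks [0.6   0.051 0.03 ] [0.795 0.336 0.194]
0.006 862 [ 0.5037 -0.334   0.0098] ((548.7471923828125, -339.3956298828125), (74.64057922363281, 193.49679565429688), 84.81260681152344)
0.018 402 [ 0.5681 -0.3495  0.0215] ((555.2664794921875, -345.22027587890625), (47.74040222167969, 127.07791137695312), 74.42273712158203)
0.05 152 [ 0.5064 -0.3365  0.0588] ((507.0235290527344, -337.2293701171875), (19.886123657226562, 30.06098175048828), 75.98013305664062)
```

View pics/crop0.png

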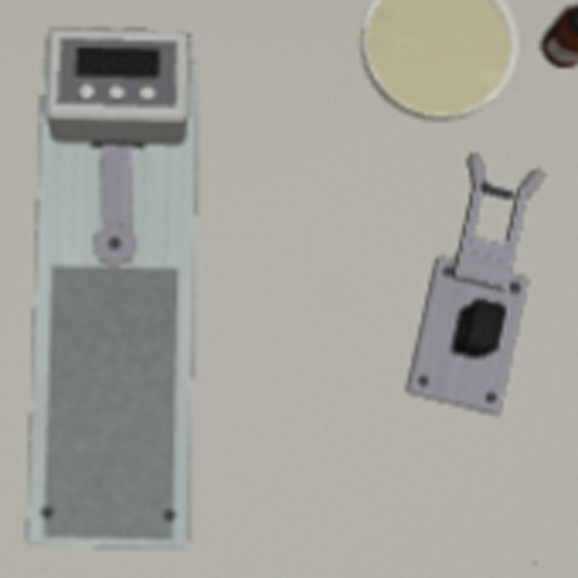

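The crop shows the sled's hook pointing up and slightly right (mouth at about (505,170), latch at (497,190)). The grip block is at about (480,327), the pin head at (114,243) and the dark friction pad below it. I'll raise the arm over the left microscope first.

```bash
cat > to.py <<'E'
import sys
from h import *
# usage: to.py x y z [azimuth deg of tool y] -> shift in tool axes from the measured pose
a=[float(v) for v in sys.argv[1:]]; s=get_state(); R=s['orientation']
d=R.T@(np.array(a[:3])-s['position']); y=np.degrees(np.arctan2(R[1,1],R[0,1]))
print('shift',d.round(4),'yaw',round(float(np.radians(y-a[3])),4) if len(a)>3 else '','az',y.round(2),'pos',s['position'].round(4),'t',s['clock'],'F',s['ft_force'].round(2))
E
python3 -m handwheel '[{"dz":-0.05},{"dz":-0.1},{"dz":-0.15},{"dz":-0.2},{"dz":-0.215}]'
python3 - <<'E'
from h import *
P=np.load('top.npy'); q=P[130:300,265:335].reshape(-1,3)
m=(q[:,2]>.007)&(q[:,2]<.017)&(q[:,0]<.6); b=q[m]
print(m.sum(),cv2.minAreaRect(b[:,:2].astype(np.float32)*1000))
for x in np.arange(.38,.6,.03):
    r=b[abs(b[:,0]-x)<.012]; print(round(x,2),np.percentile(r[:,1],[1,99]).round(4),np.median(r[:,2]).round(4))
t=q[(q[:,2]>.07)]; print('box',cv2.minAreaRect(t[:,:2].astype(np.float32)*1000),t[:,0].min(),t[:,0].max())
t=q[(q[:,2]>.03)&(q[:,2]<.05)&(q[:,0]<.62)]; print('pin head',len(t),t.mean(0) if len(t) else 0)
print('bed x min',b[:,0].min())
E
python3 to.py 0.5 0.15 0.42
```

```text
4701 ((486.64154052734375, -111.75340270996094), (100.18414306640625, 228.2559051513672), 89.05590057373047)
0.38 [-0.1587 -0.0616] 0.012
0.41 [-0.1586 -0.0613] 0.0121
0.44 [-0.1605 -0.063 ] 0.0121
0.47 [-0.1603 -0.0625] 0.0121
0.5 [-0.1602 -0.064 ] 0.0118
0.53 [-0.1622 -0.0637] 0.0119
0.56 [-0.1621 -0.0633] 0.0116
0.59 [-0.1619 -0.0648] 0.0116
box ((541.8316040039062, -108.89985656738281), (86.45435333251953, 281.96368408203125), 87.35311126708984) 0.39954032717487425 0.6834977143889912
pin head 119 [ 0.5570895  -0.11269794  0.04259156]
bed x min 0.3720697417957989
shift [-0.3886 -0.2264 -0.215 ] yaw  az 64.8 pos [0.2447 0.5201 0.2048] t 0.15 F [-1.17 -0.42 -0.57]invalid input at $[0]: expected keys grip, dx, dy, dz, yaw
```

```bash
python3 -m handwheel '[{"grip":1,"dx":0,"dy":0,"dz":-0.05,"yaw":0},{"grip":1,"dx":0,"dy":0,"dz":-0.1,"yaw":0},{"grip":1,"dx":0,"dy":0,"dz":-0.15,"yaw":0},{"grip":1,"dx":0,"dy":0,"dz":-0.2,"yaw":0},{"grip":1,"dx":0,"dy":0,"dz":-0.215,"yaw":0}]'
python3 to.py 0.5 0.15 0.42
```

```text
clock: 0.65
position: [0.245, 0.5206, 0.4247]
orientation: [[-0.905, 0.426, 0.002], [0.426, 0.905, 0.005], [0.0, 0.006, -1.0]]
ft_force: [-0.3, 0.1, -1.0]
opening: 0.0855
gripper_force: 0.0
shift [-0.3886 -0.2267  0.0033] yaw  az 64.79 pos [0.245  0.5206 0.4247] t 0.65 F [-0.34  0.1  -0.98]
```

```bash
python3 -m handwheel '[{"grip":1,"dx":-0.04,"dy":-0.024,"dz":0,"yaw":0},{"grip":1,"dx":-0.08,"dy":-0.048,"dz":0,"yaw":0},{"grip":1,"dx":-0.12,"dy":-0.072,"dz":0,"yaw":0},{"grip":1,"dx":-0.16,"dy":-0.096,"dz":0,"yaw":0},{"grip":1,"dx":-0.2,"dy":-0.12,"dz":0,"yaw":0}]'
python3 -m handwheel '[{"grip":1,"dx":-0.04,"dy":-0.024,"dz":0,"yaw":0},{"grip":1,"dx":-0.08,"dy":-0.048,"dz":0,"yaw":0},{"grip":1,"dx":-0.12,"dy":-0.072,"dz":0,"yaw":0},{"grip":1,"dx":-0.16,"dy":-0.096,"dz":0,"yaw":0},{"grip":1,"dx":-0.18,"dy":-0.11,"dz":0,"yaw":0}]'
python3 to.py 0.507 -0.337 0.24 76; python3 -c "from h import *;print(get_state()['qpos'])"
```

```text
clock: 1.15
position: [0.3753, 0.3248, 0.4202]
orientation: [[-0.905, 0.426, -0.0], [0.426, 0.905, -0.0], [0.0, -0.0, -1.0]]
ft_force: [-0.0, 0.7, 0.4]
opening: 0.0855
gripper_force: 0.0
clock: 1.65
position: [0.4922, 0.1469, 0.4199]
orientation: [[-0.903, 0.429, -0.0], [0.429, 0.903, -0.001], [-0.0, -0.001, -1.0]]
ft_force: [-0.3, 1.5, 0.4]
opening: 0.0853
gripper_force: 0.0
shift [-0.2208 -0.4305  0.1806] yaw -0.1989 az 64.6 pos [0.4922 0.1469 0.4199] t 1.65 F [-0.29  1.54  0.39]
[-0.37603753  0.44547717  0.04318337  1.22374094 -0.01742066  1.47335416
  0.7921924 ]
```

```bash
python3 -m handwheel '[{"grip":1,"dx":-0.02,"dy":-0.04,"dz":0,"yaw":0},{"grip":1,"dx":-0.042,"dy":-0.082,"dz":0,"yaw":0},{"grip":1,"dx":-0.064,"dy":-0.125,"dz":0,"yaw":0},{"grip":1,"dx":-0.087,"dy":-0.169,"dz":0,"yaw":0},{"grip":1,"dx":-0.11,"dy":-0.213,"dz":0,"yaw":0}]' | head -2
python3 -m handwheel '[{"grip":1,"dx":-0.022,"dy":-0.042,"dz":0.01,"yaw":-0.04},{"grip":1,"dx":-0.044,"dy":-0.084,"dz":0.02,"yaw":-0.08},{"grip":1,"dx":-0.066,"dy":-0.126,"dz":0.03,"yaw":-0.12},{"grip":1,"dx":-0.088,"dy":-0.168,"dz":0.04,"yaw":-0.16},{"grip":1,"dx":-0.11,"dy":-0.21,"dz":0.05,"yaw":-0.2}]'
python3 to.py 0.507 -0.337 0.24 76
```

```text
clock: 2.15
position: [0.4992, -0.0911, 0.4203]
clock: 2.65
position: [0.5093, -0.328, 0.3697]
orientation: [[-0.972, 0.236, -0.0], [0.236, 0.972, 0.0], [0.0, 0.0, -1.0]]
ft_force: [0.7, 1.4, 0.2]
opening: 0.0849
gripper_force: 0.0
shift [ 1.000e-04 -9.300e-03  1.297e-01] yaw 0.0062 az 76.36 pos [ 0.5093 -0.328   0.3697] t 2.65 F [0.71 1.43 0.18]
```

```bash
python3 -m handwheel '[{"grip":1,"dx":0,"dy":-0.009,"dz":0.04,"yaw":0.006},{"grip":1,"dx":0,"dy":-0.009,"dz":0.08,"yaw":0.006},{"grip":1,"dx":0,"dy":-0.009,"dz":0.12,"yaw":0.006},{"grip":1,"dx":0,"dy":-0.009,"dz":0.13,"yaw":0.006},{"grip":1,"dx":0,"dy":-0.009,"dz":0.13,"yaw":0.006}]' | head -2
python3 - <<'E'
from h import *
c=cam('wrist'); save(c,'w1.png'); P=cloud(c); np.save('w1.npy',P)
print(c['vfov'],-c['R'].T@c['t'],c['R'][2])
q=P.reshape(-1,3); q=q[np.isfinite(q).all(1)&(c['range_z'].ravel()>0)]
for lo,hi in((.007,.013),(.018,.028),(.055,.066)):
    m=(q[:,2]>lo)&(q[:,2]<hi)&(abs(q[:,0]-.53)<.12)&(abs(q[:,1]+.34)<.08); print(lo,m.sum(),q[m].mean(0).round(4) if m.any() else 0,cv2.minAreaRect(q[m][:,:2].astype(np.float32)*1000) if m.sum()>4 else 0)
E
```

```text
clock: 3.15
position: [0.5074, -0.3346, 0.24]
62.03418296849819 [ 0.44250557 -0.31870611  0.40878052] [ 0.24992688 -0.06205959 -0.96627385]
0.007 4094 [ 0.5036 -0.3354  0.01  ] ((553.3604125976562, -337.35260009765625), (77.13536071777344, 193.07366943359375), 89.86305236816406)
0.018 1664 [ 0.5687 -0.3497  0.0216] ((570.2285766601562, -354.9159240722656), (59.32996368408203, 159.2323760986328), 89.99806213378906)
0.055 727 [ 0.5058 -0.3372  0.0596] ((506.7139892578125, -337.6634826660156), (19.688547134399414, 30.150949478149414), 76.56277465820312)
```

View pics/w1.png

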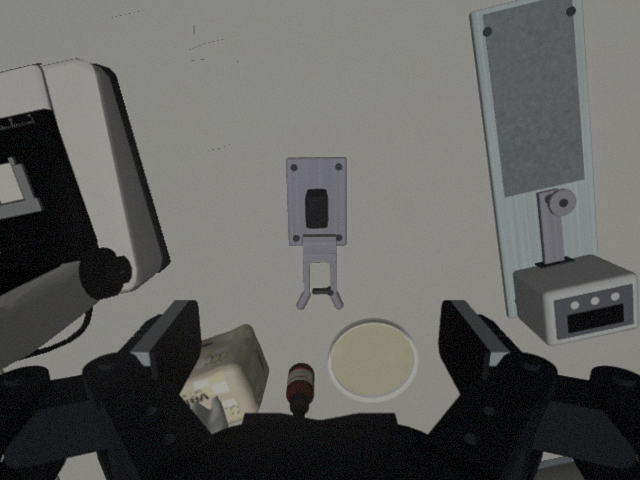

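The wrist view shows the sled's plate at about (317,200) with its block at (317,208) and hook mouth at (320,300). The petri dish, dropper and tissue box are well beyond, and the tester is on the right with its pin at (563,203). I'll grasp the block now.

```bash
python3 to.py 0.5067 -0.3376 0.019 76.5; python3 - <<'E'
from h import *
for f in('w1.npy','top.npy'):
    q=np.load(f).reshape(-1,3); g=np.array([.5067,-.3376]); a=np.radians(-13.5); X=np.array([np.cos(a),np.sin(a)]);Y=np.array([-X[1],X[0]])
    l=np.c_[(q[:,:2]-g)@X,(q[:,:2]-g)@Y]; m=(q[:,2]>.007)&(q[:,2]<.013)&(abs(l[:,0])<.055)&(abs(l[:,1])<.045)
    print(cv2.minAreaRect(q[m][:,:2].astype(np.float32)*1000))
E
```

```text
shift [ 0.0007 -0.0027  0.2224] yaw -0.0102 az 75.92 pos [ 0.5079 -0.335   0.2414] t 3.2 F [-0.03 -0.45  0.3 ]
((506.41802978515625, -337.4886169433594), (59.840614318847656, 89.46422576904297), 76.93841552734375)
((508.9969482421875, -337.6275329589844), (60.755096435546875, 94.53501892089844), 76.63423919677734)
```

```bash
python3 -m handwheel '[{"grip":1,"dx":0.001,"dy":-0.003,"dz":0.04,"yaw":-0.015},{"grip":1,"dx":0.001,"dy":-0.003,"dz":0.085,"yaw":-0.015},{"grip":1,"dx":0.001,"dy":-0.003,"dz":0.13,"yaw":-0.015},{"grip":1,"dx":0.001,"dy":-0.003,"dz":0.15,"yaw":-0.015},{"grip":1,"dx":0.001,"dy":-0.003,"dz":0.15,"yaw":-0.015}]' | head -2
python3 to.py 0.5067 -0.3376 0.019 76.8
```

```text
clock: 3.7
position: [0.5059, -0.3374, 0.0897]
shift [-0.0009  0.      0.0707] yaw -0.0003 az 76.78 pos [ 0.5059 -0.3374  0.0897] t 3.7 F [-0.01  1.2   0.45]
```

```bash
python3 -m handwheel '[{"grip":1,"dx":-0.001,"dy":0,"dz":0.03,"yaw":0},{"grip":1,"dx":-0.001,"dy":0,"dz":0.055,"yaw":0},{"grip":1,"dx":-0.001,"dy":0,"dz":0.07,"yaw":0},{"grip":1,"dx":-0.001,"dy":0,"dz":0.07,"yaw":0},{"grip":0.3,"dx":-0.001,"dy":0,"dz":0.07,"yaw":0}]' 60
python3 -m handwheel '[{"grip":0,"dx":0,"dy":0,"dz":0,"yaw":0},{"grip":0,"dx":0,"dy":0,"dz":0,"yaw":0},{"grip":0,"dx":0,"dy":0,"dz":0,"yaw":0},{"grip":0,"dx":0,"dy":0,"dz":0,"yaw":0},{"grip":0,"dx":0,"dy":0,"dz":0,"yaw":0}]' 60
python3 -m handwheel '[{"grip":0,"dx":0,"dy":0,"dz":0,"yaw":0},{"grip":0,"dx":0,"dy":0,"dz":0,"yaw":0},{"grip":0,"dx":0,"dy":0,"dz":0,"yaw":0},{"grip":0,"dx":0,"dy":0,"dz":0,"yaw":0},{"grip":0,"dx":0,"dy":0,"dz":0,"yaw":0}]' 60; python3 to.py .5 -.3 .1 89
```

```text
clock: 4.2
position: [0.5077, -0.3383, 0.022]
orientation: [[-0.973, 0.229, 0.002], [0.229, 0.973, -0.001], [-0.002, -0.001, -1.0]]
ft_force: [-0.4, -1.3, -0.7]
opening: 0.0731
gripper_force: 0.0
clock: 4.7
position: [0.507, -0.3376, 0.0208]
orientation: [[-0.974, 0.229, 0.0], [0.229, 0.974, -0.0], [-0.0, 0.0, -1.0]]
ft_force: [-1.4, 3.0, 8.5]
opening: 0.0181
gripper_force: 59.2
clock: 5.2
position: [0.507, -0.3376, 0.0208]
orientation: [[-0.974, 0.229, 0.0], [0.229, 0.974, -0.0], [-0.0, 0.0, -1.0]]
ft_force: [-1.5, 3.4, 9.0]
opening: 0.0184
gripper_force: 59.2
shift [ 0.0154  0.035  -0.0792] yaw -0.2132 az 76.78 pos [ 0.507  -0.3376  0.0208] t 5.2 F [-1.53  3.41  8.98]
```

```bash
python3 -m handwheel '[{"grip":0,"dx":0,"dy":0,"dz":-0.02,"yaw":0},{"grip":0,"dx":0,"dy":0,"dz":-0.05,"yaw":0},{"grip":0,"dx":0,"dy":0,"dz":-0.09,"yaw":0},{"grip":0,"dx":0,"dy":0,"dz":-0.12,"yaw":0},{"grip":0,"dx":0,"dy":0,"dz":-0.14,"yaw":0}]' 80
python3 -m handwheel '[{"grip":0,"dx":0,"dy":0,"dz":0,"yaw":0}]'|head -6
python3 to.py .41 -.111 .16 89
```

```text
clock: 5.7
position: [0.507, -0.3379, 0.1624]
orientation: [[-0.973, 0.229, 0.001], [0.229, 0.973, -0.001], [-0.001, -0.001, -1.0]]
ft_force: [0.4, 0.8, -5.5]
opening: 0.0179
gripper_force: 79.7
clock: 5.8
position: [0.5075, -0.3382, 0.1625]
orientation: [[-0.973, 0.229, 0.003], [0.229, 0.973, -0.002], [-0.003, -0.001, -1.0]]
ft_force: [0.4, -0.4, -5.3]
opening: 0.018
gripper_force: 79.7
shift [0.1469 0.1989 0.0018] yaw -0.2134 az 76.77 pos [ 0.5075 -0.3382  0.1625] t 5.8 F [ 0.43 -0.4  -5.27]
```

```bash
python3 -m handwheel '[{"grip":0,"dx":0.02,"dy":0.027,"dz":0,"yaw":-0.03},{"grip":0,"dx":0.047,"dy":0.063,"dz":0,"yaw":-0.07},{"grip":0,"dx":0.074,"dy":0.1,"dz":0,"yaw":-0.11},{"grip":0,"dx":0.1,"dy":0.136,"dz":0,"yaw":-0.15},{"grip":0,"dx":0.125,"dy":0.17,"dz":0,"yaw":-0.19}]'|head -2
python3 -m handwheel '[{"grip":0,"dx":0.015,"dy":0.02,"dz":0,"yaw":-0.022},{"grip":0,"dx":0.022,"dy":0.029,"dz":0,"yaw":-0.022},{"grip":0,"dx":0.022,"dy":0.029,"dz":0,"yaw":-0.022},{"grip":0,"dx":0.022,"dy":0.029,"dz":0,"yaw":-0.022}]'
python3 to.py .41 -.111 .16 89
python3 - <<'E'
from h import *
c=cam('wrist'); save(c,'w2.png'); P=cloud(c); np.save('w2.npy',P)
c=cam('top'); save(c,'top2.png'); np.save('top2.npy',cloud(c))
s=get_state()
for f in ('w2.npy','top2.npy'):
    q=np.load(f).reshape(-1,3); q=q[np.isfinite(q).all(1)]; print(f)
    b=q[(q[:,2]>.008)&(q[:,2]<.016)&(abs(q[:,1]+.112)<.07)&(q[:,0]>.36)&(q[:,0]<.6)]
    # edges per x slice
    xs=[];yc=[];w=[]
    for x in np.arange(.38,.6,.01):
        r=b[abs(b[:,0]-x)<.005]
        if len(r)>20: l,h=np.percentile(r[:,1],[.5,99.5]); xs.append(x);yc.append((l+h)/2);w.append(h-l)
    print(np.round(yc,4),np.round(w,3)); k=np.array(w)>.094
    if k.sum()>2: print('fit',np.polyfit(np.array(xs)[k],np.array(yc)[k],1),'xmin',b[:,0].min(),'z',np.median(b[:,2]))
    h=q[(q[:,2]>.037)&(q[:,2]<.049)&(abs(q[:,1]+.113)<.02)&(abs(q[:,0]-.557)<.025)]
    if len(h)>4: print('head',len(h),(h[:,:2].min(0)+h[:,:2].max(0))/2,np.ptp(h[:,:2],axis=0))
    # held sled: hook points relative to tcp
    zs=s['position'][2]-.0208
    k=q[(q[:,2]>zs+.017)&(q[:,2]<zs+.027)&(abs(q[:,1]+.112)<.05)&(q[:,0]>s['position'][0]+.05)&(q[:,0]<s['position'][0]+.14)]
    if len(k)>4: print('hook',len(k),k.min(0),k.max(0),np.median(k[:,2]))
E
```

```text
clock: 6.3
position: [0.4224, -0.1418, 0.1594]
clock: 6.7
position: [0.4036, -0.1144, 0.1599]
orientation: [[-1.0, 0.02, -0.0], [0.02, 1.0, -0.0], [0.0, -0.0, -1.0]]
ft_force: [0.2, -0.1, -4.6]
opening: 0.0178
gripper_force: 79.8
shift [-0.0064  0.0035 -0.0001] yaw -0.0022 az 88.87 pos [ 0.4036 -0.1144  0.1599] t 6.7 F [ 0.21 -0.14 -4.57]
w2.npy
[-0.1257 -0.1232 -0.1236] [0.053 0.059 0.058]
head 490 [ 0.55915794 -0.11328107] [0.01920744 0.02525486]
hook 1317 [ 0.45356732 -0.13007948  0.1561161 ] [ 0.47405644 -0.09681259  0.1626509 ] 0.160718004817147
top2.npy
[-0.142  -0.1137 -0.1129 -0.1128 -0.1127 -0.1125 -0.1136 -0.1135 -0.1134] [0.036 0.097 0.099 0.099 0.099 0.099 0.097 0.097 0.097]
fit [-0.00340484 -0.11124293] xmin 0.5055799083988717 z 0.011714195264723436
head 119 [ 0.5575438  -0.11324481] [0.02399466 0.02497279]
hook 120 [ 0.4939187  -0.13789082  0.15620719] [ 0.51610007 -0.09100179  0.16286693] 0.15955663600469278
```

View pics/w2.png

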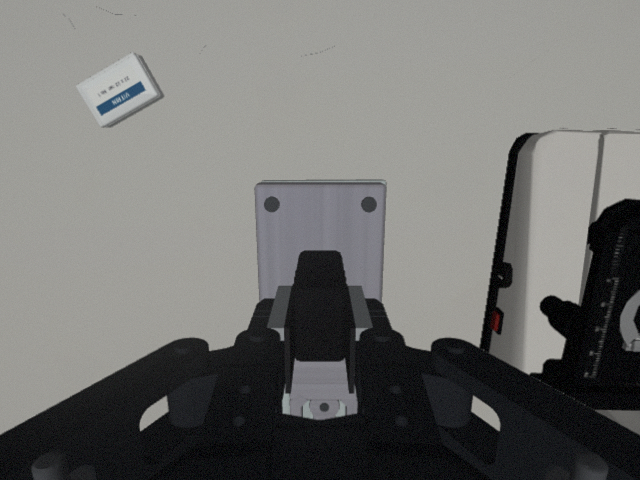

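The wrist view shows the sled held level, with the pin head just visible at (324,407) through the hook and the coverslip box off at (120,90). I'll lower the sled onto the near bed.

```bash
python3 -m handwheel '[{"grip":0,"dx":-0.004,"dy":0.0035,"dz":0.03,"yaw":-0.003},{"grip":0,"dx":-0.004,"dy":0.0035,"dz":0.06,"yaw":-0.003},{"grip":0,"dx":-0.004,"dy":0.0035,"dz":0.09,"yaw":-0.003},{"grip":0,"dx":-0.004,"dy":0.0035,"dz":0.11,"yaw":-0.003},{"grip":0,"dx":-0.004,"dy":0.0035,"dz":0.117,"yaw":-0.003}]'|head -2
python3 -m handwheel '[{"grip":0,"dx":0,"dy":0,"dz":0,"yaw":0},{"grip":0,"dx":0,"dy":0,"dz":0,"yaw":0}]'|head -4
python3 to.py .408 -.1108 .0328 89.03
python3 - <<'E'
from h import *
c=cam('top'); np.save('top3.npy',cloud(c)); cv2.imwrite('pics/t3.png',cv2.resize(c['img'][130:300,220:390,::-1],None,fx=3.4,fy=3.4,interpolation=cv2.INTER_CUBIC))
E
```

```text
clock: 7.3
position: [0.4069, -0.1108, 0.0414]
clock: 7.5
position: [0.4076, -0.1107, 0.0439]
orientation: [[-1.0, 0.016, 0.001], [0.016, 1.0, -0.0], [-0.001, -0.0, -1.0]]
ft_force: [-0.9, 0.2, -4.5]
shift [-0.0003 -0.0001  0.0111] yaw 0.0006 az 89.07 pos [ 0.4076 -0.1107  0.0439] t 7.5 F [-0.89  0.24 -4.54]
```

View pics/t3.png

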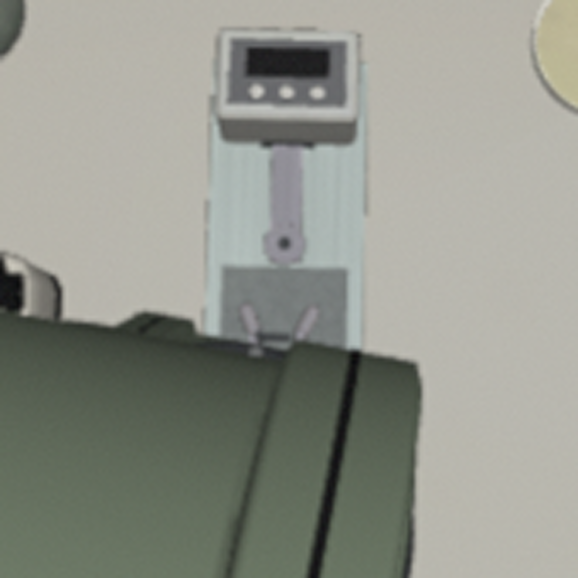

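The top view shows the hook tips at about (249,310) and (313,312), straddling the line to the pin head at (285,243), with the mouth perhaps 1–2 mm left of it. I'll measure that and touch down.

```bash
python3 -m handwheel '[{"grip":0,"dx":0,"dy":0,"dz":0.004,"yaw":0},{"grip":0,"dx":0,"dy":0,"dz":0.008,"yaw":0},{"grip":0,"dx":0,"dy":0,"dz":0.0105,"yaw":0},{"grip":0,"dx":0,"dy":0,"dz":0.011,"yaw":0},{"grip":0,"dx":0,"dy":0,"dz":0.011,"yaw":0}]'|head -4
python3 - <<'E'
from h import *
s=get_state(); T=s['position']; print(T,s['ft_force'])
c=cam('top'); save(c,'top4.png'); q=cloud(c).reshape(-1,3); q=q[np.isfinite(q).all(1)]
h=q[(q[:,2]>.037)&(q[:,2]<.049)&(abs(q[:,1]+.113)<.02)&(abs(q[:,0]-.557)<.025)]
print('head',len(h),h[:,:2].mean(0))
k=q[(q[:,2]>.024)&(q[:,2]<.042)&(abs(q[:,1]+.112)<.04)&(q[:,0]>.49)&(q[:,0]<.54)]
print('hook',len(k),np.median(k[:,2]),k.min(0),k.max(0))
for x in np.arange(.5,.535,.004):
    r=k[abs(k[:,0]-x)<.002]; L=r[r[:,1]>-.112];Rr=r[r[:,1]<-.112]
    if len(L) and len(Rr): print(x.round(3),len(L),len(Rr),L[:,1].mean().round(4),Rr[:,1].mean().round(4),((L[:,1].mean()+Rr[:,1].mean())/2).round(4))
E
```

```text
clock: 8.05
position: [0.4073, -0.1102, 0.0328]
orientation: [[-1.0, 0.016, 0.001], [0.016, 1.0, -0.0], [-0.001, -0.0, -1.0]]
ft_force: [-1.9, 3.4, 22.4]
[ 0.40733618 -0.11022457  0.03282401] [-1.85774499  3.35026739 22.42036744]
head 118 [ 0.5570788  -0.11263967]
hook 9 0.0319590383076724 [ 0.51507857 -0.09461529  0.02901722] [ 0.51984512 -0.08639246  0.03552859]
```

```bash
python3 -m handwheel '[{"grip":0,"dx":0,"dy":-0.001,"dz":-0.0008,"yaw":0},{"grip":0,"dx":0,"dy":-0.001,"dz":-0.0008,"yaw":0}]'|sed -n '2p;4p'
python3 -m handwheel '[{"grip":0,"dx":0,"dy":0,"dz":-0.0003,"yaw":0},{"grip":0,"dx":0,"dy":0,"dz":-0.0003,"yaw":0}]'|sed -n '2p;4p'
```

```text
position: [0.4073, -0.1115, 0.033]
ft_force: [0.3, 0.9, -2.3]
position: [0.4072, -0.1113, 0.0332]
ft_force: [-0.1, -0.7, -5.4]
```

```bash
python3 -m handwheel '[{"grip":0,"dx":0,"dy":0,"dz":0.0005,"yaw":0},{"grip":0,"dx":-0.004,"dy":0,"dz":0.0005,"yaw":0},{"grip":0,"dx":-0.01,"dy":0,"dz":0.0005,"yaw":0},{"grip":0,"dx":-0.016,"dy":0,"dz":0.0005,"yaw":0},{"grip":0,"dx":-0.02,"dy":0,"dz":0.0005,"yaw":0}]'|sed -n '2p;4p'
python3 -m handwheel '[{"grip":0,"dx":-0.005,"dy":0,"dz":0,"yaw":0},{"grip":0,"dx":-0.01,"dy":0,"dz":0,"yaw":0},{"grip":0,"dx":-0.015,"dy":0,"dz":0,"yaw":0},{"grip":0,"dx":-0.018,"dy":0,"dz":0,"yaw":0},{"grip":0,"dx":-0.018,"dy":0,"dz":0,"yaw":0}]'|sed -n '2p;4p'
python3 - <<'E'
from h import *
s=get_state(); print(s['position'],s['ft_force'],s['wrist_torque'])
c=cam('side'); d=cam('top')
a=cv2.resize(c['img'][215:270,300:410,::-1],None,fx=7,fy=5.4,interpolation=cv2.INTER_CUBIC)
b=cv2.resize(d['img'][165:215,260:350,::-1],None,fx=6,fy=6,interpolation=cv2.INTER_CUBIC)
o=np.zeros((600,800,3),np.uint8); o[:297,:770]=a[:297]; o[299:599,:540]=b; cv2.imwrite('pics/m5.png',o)
E
```

```text
position: [0.4275, -0.1117, 0.0329]
ft_force: [-6.0, 0.1, 7.4]
position: [0.4458, -0.1119, 0.0329]
ft_force: [-1.1, 0.1, 2.9]
[ 0.44583138 -0.11193625  0.0328875 ] [-1.08505056  0.0648926   2.94027399] [-0.13560505  0.31254698 -0.04843091]
```

View pics/m5.png

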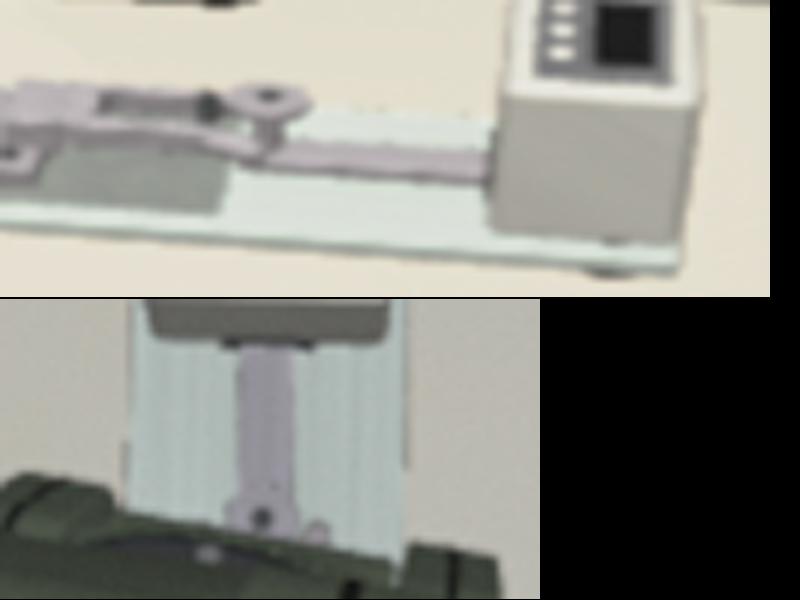

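The side view shows the pin head at (265,100), inside the flared mouth, with the dark latch at (210,105) just ahead of it. In the top view the right hook tip is at (320,530), beside the pin at (262,517). I'll advance in small steps while watching the force.

```bash
python3 -m handwheel '[{"grip":0,"dx":-0.002,"dy":0,"dz":-0.0002,"yaw":0},{"grip":0,"dx":-0.004,"dy":0,"dz":-0.0002,"yaw":0},{"grip":0,"dx":-0.006,"dy":0,"dz":-0.0002,"yaw":0},{"grip":0,"dx":-0.008,"dy":0,"dz":-0.0002,"yaw":0},{"grip":0,"dx":-0.009,"dy":0,"dz":-0.0002,"yaw":0}]'|sed -n '2p;4p'
for i in 1 2 3; do python3 -m handwheel '[{"grip":0,"dx":-0.001,"dy":0,"dz":0,"yaw":0},{"grip":0,"dx":-0.002,"dy":0,"dz":0,"yaw":0}]'|sed -n '2p;4p'; done
```

```text
position: [0.4545, -0.112, 0.033]
ft_force: [-1.9, 0.4, -0.2]
position: [0.4563, -0.1121, 0.033]
ft_force: [-1.8, 0.4, -2.6]
position: [0.4583, -0.1121, 0.033]
ft_force: [-2.1, 0.7, -1.1]
position: [0.4603, -0.1122, 0.033]
ft_force: [-2.0, 0.4, -2.1]
```

```bash
for i in 1 2 3 4 5; do python3 -m handwheel '[{"grip":0,"dx":-0.001,"dy":0,"dz":0,"yaw":0},{"grip":0,"dx":-0.002,"dy":0,"dz":0,"yaw":0}]'|sed -n '2p;4p'; done
```

```text
position: [0.4623, -0.1122, 0.033]
ft_force: [-1.8, -1.3, -1.2]
position: [0.4643, -0.1122, 0.033]
ft_force: [-2.5, 0.0, -1.1]
position: [0.4661, -0.1122, 0.033]
ft_force: [-4.2, 0.6, 1.7]
position: [0.468, -0.1123, 0.033]
ft_force: [-5.9, 0.4, 1.6]
position: [0.4699, -0.1123, 0.033]
ft_force: [-5.6, 0.6, 1.9]
```

```bash
for i in 1 2 3 4; do python3 -m handwheel '[{"grip":0,"dx":-0.0015,"dy":0,"dz":0,"yaw":0},{"grip":0,"dx":-0.003,"dy":0,"dz":0,"yaw":0}]'|sed -n '2p;4p'; done
```

```text
position: [0.4727, -0.1124, 0.033]
ft_force: [-8.0, 0.7, 4.6]
position: [0.4755, -0.1123, 0.033]
ft_force: [-8.2, 1.0, 4.1]
position: [0.4786, -0.1123, 0.033]
ft_force: [-7.8, 0.9, 4.7]
position: [0.4817, -0.1122, 0.033]
ft_force: [-7.6, 2.3, 5.0]
```

```bash
for i in 1 2 3 4; do python3 -m handwheel '[{"grip":0,"dx":-0.0015,"dy":0,"dz":0,"yaw":0},{"grip":0,"dx":-0.003,"dy":0,"dz":0,"yaw":0}]'|sed -n '2p;4p'; done
python3 - <<'E'
from h import *
c=cam('side'); d=cam('top')
a=cv2.resize(c['img'][215:270,300:410,::-1],None,fx=7,fy=5.4,interpolation=cv2.INTER_CUBIC)
b=cv2.resize(d['img'][155:205,260:350,::-1],None,fx=6,fy=6,interpolation=cv2.INTER_CUBIC)
o=np.zeros((600,800,3),np.uint8); o[:297,:770]=a[:297]; o[299:599,:540]=b; cv2.imwrite('pics/m6.png',o)
E
```

```text
position: [0.4848, -0.1122, 0.033]
ft_force: [-6.2, 3.0, 2.5]
position: [0.4882, -0.1122, 0.033]
ft_force: [-3.6, 3.2, 1.2]
position: [0.4917, -0.1126, 0.033]
ft_force: [-0.8, 0.1, -1.3]
position: [0.4944, -0.1129, 0.033]
ft_force: [-1.6, 0.9, -1.9]
```

View pics/m6.png

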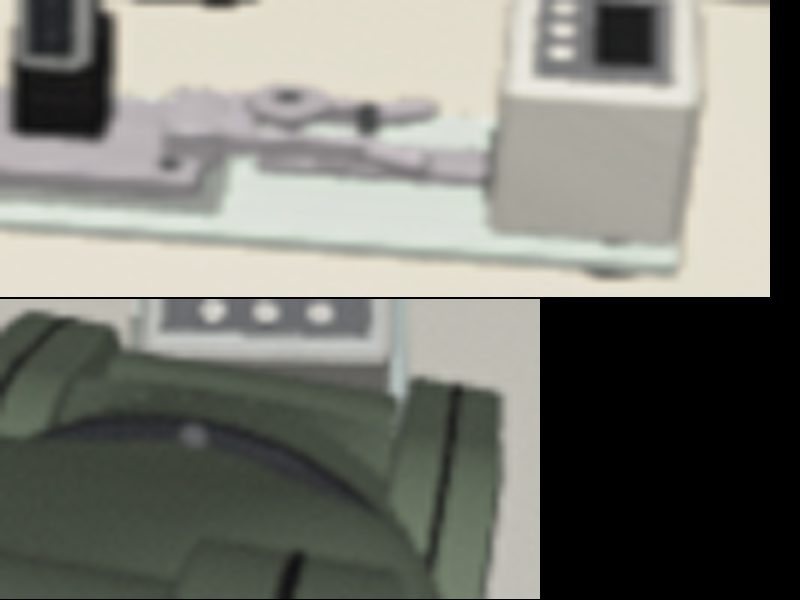

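The side view shows the pin head at (290,100) down in the throat and the dark latch end at (368,118), back at its shut position ahead of the pin. The push force also dropped at the same time. I'll draw back.

```bash
python3 -m handwheel '[{"grip":0,"dx":0.002,"dy":0,"dz":0,"yaw":0},{"grip":0,"dx":0.004,"dy":0,"dz":0,"yaw":0},{"grip":0,"dx":0.006,"dy":0,"dz":0,"yaw":0},{"grip":0,"dx":0.008,"dy":0,"dz":0,"yaw":0},{"grip":0,"dx":0.01,"dy":0,"dz":0,"yaw":0}]'|sed -n '1,2p;4p'
for i in 1 2 3 4; do python3 -m handwheel '[{"grip":0,"dx":0.0005,"dy":0,"dz":0,"yaw":0},{"grip":0,"dx":0.001,"dy":0,"dz":0,"yaw":0}]'|sed -n '2p;4p'; done
```

```text
clock: 13.9
position: [0.4841, -0.1126, 0.033]
ft_force: [0.3, -0.0, -3.2]
position: [0.4832, -0.1125, 0.033]
ft_force: [0.5, -0.2, -4.5]
position: [0.4823, -0.1125, 0.033]
ft_force: [1.1, 0.0, -3.5]
position: [0.4812, -0.1125, 0.033]
ft_force: [0.7, -0.2, -4.0]
position: [0.4802, -0.1125, 0.033]
ft_force: [0.7, -0.8, -3.5]
```

```bash
python3 -m handwheel '[{"grip":0,"dx":0.0005,"dy":0,"dz":0.0002,"yaw":0},{"grip":0,"dx":0.001,"dy":0,"dz":0.0002,"yaw":0}]'|sed -n '2p;4p'
for i in 1 2 3 4 5; do python3 -m handwheel '[{"grip":0,"dx":0.0005,"dy":0,"dz":0,"yaw":0},{"grip":0,"dx":0.001,"dy":0,"dz":0,"yaw":0}]'|sed -n '2p;4p'; done
```

```text
position: [0.4796, -0.1125, 0.033]
ft_force: [2.5, -0.0, -0.2]
position: [0.4785, -0.1125, 0.0329]
ft_force: [2.6, -0.4, 0.3]
position: [0.4774, -0.1125, 0.0329]
ft_force: [4.0, 0.2, 1.4]
position: [0.4764, -0.1124, 0.0329]
ft_force: [3.2, -0.3, 3.1]
position: [0.4754, -0.1124, 0.0329]
ft_force: [5.2, -0.0, 3.8]
position: [0.4744, -0.1124, 0.0329]
ft_force: [5.1, 0.5, 5.6]
```

```bash
python3 -m handwheel '[{"grip":0,"dx":0,"dy":0,"dz":-0.0004,"yaw":0},{"grip":0,"dx":0,"dy":0,"dz":-0.0004,"yaw":0}]'|sed -n '2p;4p'
for i in 1 2 3; do python3 -m handwheel '[{"grip":0,"dx":0.0005,"dy":0,"dz":-0.00005,"yaw":0},{"grip":0,"dx":0.001,"dy":0,"dz":-0.0001,"yaw":0}]'|sed -n '2p;4p'; done
```

```text
position: [0.4734, -0.1123, 0.033]
ft_force: [0.3, 1.4, -0.6]
position: [0.4728, -0.1123, 0.0331]
ft_force: [0.4, 0.1, -4.0]
position: [0.4719, -0.1124, 0.0333]
ft_force: [-0.5, -0.3, -4.7]
position: [0.4711, -0.1123, 0.0335]
ft_force: [0.5, 0.3, -4.7]
```

```bash
python3 -m handwheel '[{"grip":0,"dx":0,"dy":0,"dz":0.0003,"yaw":0},{"grip":0,"dx":0,"dy":0,"dz":0.0003,"yaw":0}]'|sed -n '2p;4p'
for i in 1 2 3; do python3 -m handwheel '[{"grip":0,"dx":0.0005,"dy":0,"dz":0,"yaw":0},{"grip":0,"dx":0.001,"dy":0,"dz":0,"yaw":0}]'|sed -n '2p;4p'; done
python3 - <<'E'
from h import *
c=cam('side'); P=cloud(c)
a=cv2.resize(c['img'][215:270,300:410,::-1],None,fx=7,fy=7,interpolation=cv2.INTER_CUBIC); cv2.imwrite('pics/m7.png',a)
E
```

```text
position: [0.4712, -0.1123, 0.0332]
ft_force: [0.0, -0.9, -4.0]
position: [0.4704, -0.1124, 0.0332]
ft_force: [2.8, 0.7, -4.5]
position: [0.4696, -0.1123, 0.0333]
ft_force: [3.4, -0.1, -5.8]
position: [0.4687, -0.1123, 0.0333]
ft_force: [5.1, -0.0, -5.8]
```

View pics/m7.png

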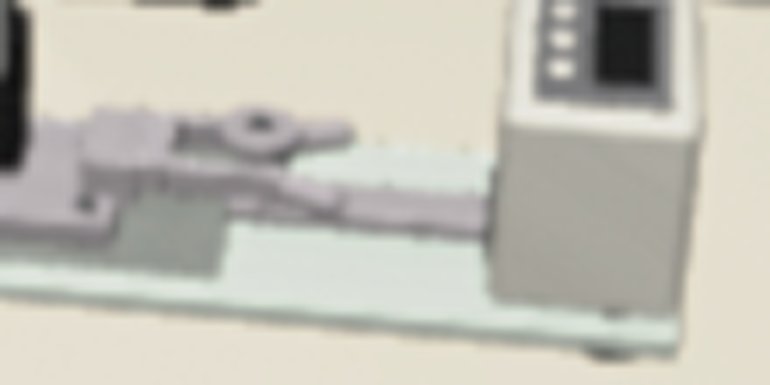

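The side view shows the pin head at (262,125) now sitting over the latch position, about 27 px behind the hook's tip and well ahead of the throat. The pull is building, so the pin is bearing on the shut latch.

```bash
python3 -m handwheel '[{"grip":0,"dx":0.0005,"dy":0,"dz":0.0002,"yaw":0},{"grip":0,"dx":0.001,"dy":0,"dz":0.0003,"yaw":0},{"grip":0,"dx":0.001,"dy":0,"dz":0.0003,"yaw":0}]'|sed -n '1,2p;4p'
python3 -m handwheel '[{"grip":0,"dx":0.0005,"dy":0,"dz":0,"yaw":0},{"grip":0,"dx":0.0005,"dy":0,"dz":0,"yaw":0}]'|sed -n '1,2p;4p'
```

```text
clock: 17.85
position: [0.4682, -0.1123, 0.0331]
ft_force: [6.5, 0.0, -4.1]
clock: 18.05
position: [0.4679, -0.1123, 0.0332]
ft_force: [7.9, 0.6, -4.9]
```

```bash
python3 -m handwheel '[{"grip":0,"dx":0.0003,"dy":0,"dz":0.0002,"yaw":0},{"grip":0,"dx":0.0005,"dy":0,"dz":0.0002,"yaw":0},{"grip":0,"dx":0.0005,"dy":0,"dz":0.0002,"yaw":0}]'|sed -n '1,2p;4p'
for i in 1 2 3 4 5 6; do python3 -m handwheel '[{"grip":0,"dx":0,"dy":0,"dz":0,"yaw":0},{"grip":0,"dx":0,"dy":0,"dz":0,"yaw":0}]'|sed -n '1,2p;4p'; done
```

```text
clock: 18.35
position: [0.4678, -0.1123, 0.0331]
ft_force: [9.4, 0.2, -1.6]
clock: 18.55
position: [0.4679, -0.1123, 0.0331]
ft_force: [9.9, -0.4, -0.8]
clock: 18.75
position: [0.4678, -0.1123, 0.0331]
ft_force: [10.5, 1.0, -1.4]
clock: 18.95
position: [0.4678, -0.1123, 0.0331]
ft_force: [9.1, 0.2, -1.9]
clock: 19.15
position: [0.4679, -0.1123, 0.0331]
ft_force: [10.0, 0.0, -2.2]
clock: 19.35
position: [0.4679, -0.1123, 0.0331]
ft_force: [10.0, -0.2, -2.1]
clock: 19.55
position: [0.4678, -0.1123, 0.0331]
ft_force: [9.7, 1.1, -1.7]
```

```bash
python3 -m handwheel '[{"grip":0,"dx":0,"dy":0,"dz":0,"yaw":0},{"grip":0,"dx":0,"dy":0,"dz":0,"yaw":0},{"grip":0,"dx":0,"dy":0,"dz":0,"yaw":0},{"grip":0,"dx":0,"dy":0,"dz":0,"yaw":0},{"grip":0,"dx":0,"dy":0,"dz":0,"yaw":0}]'|sed -n '1,2p;4p'
python3 -m handwheel '[{"grip":0,"dx":-0.001,"dy":0,"dz":0,"yaw":0},{"grip":0,"dx":-0.002,"dy":0,"dz":0,"yaw":0},{"grip":0,"dx":-0.003,"dy":0,"dz":0,"yaw":0},{"grip":0,"dx":-0.004,"dy":0,"dz":0,"yaw":0},{"grip":0,"dx":-0.005,"dy":0,"dz":0,"yaw":0}]'|sed -n '1,2p;4p'
python3 -m handwheel '[{"grip":0,"dx":0,"dy":0,"dz":0.0001,"yaw":0},{"grip":0,"dx":0,"dy":0,"dz":0.0001,"yaw":0}]'|sed -n '1,2p;4p'
```

```text
clock: 20.05
position: [0.4679, -0.1123, 0.0331]
ft_force: [9.6, 0.7, -2.2]
clock: 20.55
position: [0.4703, -0.1123, 0.0329]
ft_force: [-5.5, 0.7, 10.0]
clock: 20.75
position: [0.4704, -0.1123, 0.0329]
ft_force: [-3.0, 0.6, 9.9]
```

```bash
python3 -m handwheel '[{"grip":0,"dx":0,"dy":0,"dz":-0.0004,"yaw":0},{"grip":0,"dx":0,"dy":0,"dz":-0.0004,"yaw":0}]' 20|sed -n '1,2p;4p'
python3 -m handwheel '[{"grip":0.3,"dx":0,"dy":0,"dz":0,"yaw":0},{"grip":0.4,"dx":0,"dy":0,"dz":0,"yaw":0},{"grip":0.6,"dx":0,"dy":0,"dz":0,"yaw":0},{"grip":0.8,"dx":0,"dy":0,"dz":0,"yaw":0},{"grip":0.8,"dx":0,"dy":0,"dz":0,"yaw":0}]'
python3 -m handwheel '[{"grip":0.8,"dx":0,"dy":0,"dz":0,"yaw":0},{"grip":0.8,"dx":0,"dy":0,"dz":0,"yaw":0}]'|tail -3
```

```text
clock: 20.95
position: [0.4707, -0.1123, 0.033]
ft_force: [-1.7, 1.0, 1.1]
clock: 21.45
position: [0.4713, -0.1123, 0.033]
orientation: [[-1.0, 0.016, -0.0], [0.016, 1.0, -0.0], [0.0, -0.0, -1.0]]
ft_force: [0.4, -0.0, -0.4]
opening: 0.0684
gripper_force: 0.0
ft_force: [-0.2, 0.3, 0.1]
opening: 0.0681
gripper_force: 0.0
```

Released. I'll lift straight up, clear of the 60 mm block, then check.

```bash
python3 -m handwheel '[{"grip":0.8,"dx":0,"dy":0,"dz":-0.02,"yaw":0},{"grip":0.8,"dx":0,"dy":0,"dz":-0.05,"yaw":0},{"grip":0.8,"dx":0,"dy":0,"dz":-0.09,"yaw":0},{"grip":0.8,"dx":0,"dy":0,"dz":-0.13,"yaw":0},{"grip":0.8,"dx":0,"dy":0,"dz":-0.17,"yaw":0}]'|sed -n '1,2p;4p'
python3 -m handwheel '[{"grip":0.8,"dx":0,"dy":-0.04,"dz":-0.03,"yaw":0},{"grip":0.8,"dx":0,"dy":-0.08,"dz":-0.06,"yaw":0},{"grip":0.8,"dx":0,"dy":-0.12,"dz":-0.08,"yaw":0},{"grip":0.8,"dx":0,"dy":-0.16,"dz":-0.09,"yaw":0},{"grip":0.8,"dx":0,"dy":-0.2,"dz":-0.1,"yaw":0}]'|sed -n '1,2p;4p'
python3 - <<'E'
from h import *
c=cam('side'); d=cam('top')
q=cloud(d).reshape(-1,3); m=(q[:,2]>.019)&(q[:,2]<.025)&(abs(q[:,1]+.112)<.045)&(q[:,0]>.4)&(q[:,0]<.53)
print('plate',m.sum(),np.median(q[m],0),cv2.minAreaRect(q[m][:,:2].astype(np.float32)*1000))
a=cv2.resize(c['img'][215:270,270:410,::-1],None,fx=5.4,fy=5.4,interpolation=cv2.INTER_CUBIC)
b=cv2.resize(d['img'][150:250,240:370,::-1],None,fx=3,fy=3,interpolation=cv2.INTER_CUBIC)
e=cv2.resize(d['img'][...,::-1],(400,300))
o=np.zeros((600,800,3),np.uint8); o[:a.shape[0],:a.shape[1]]=a; o[299:599,:390]=b; o[299:599,400:]=e; cv2.imwrite('pics/m8.png',o)
E
```

```text
clock: 22.15
position: [0.4709, -0.1123, 0.2048]
ft_force: [-0.0, -0.1, 0.5]
clock: 22.65
position: [0.4677, -0.3139, 0.3039]
ft_force: [0.1, 0.5, -0.6]
plate 886 [ 0.46401203 -0.11206924  0.02168726] ((470.9425964355469, -111.21723937988281), (59.87937927246094, 89.89435577392578), 88.93334197998047)
```

View pics/m8.png

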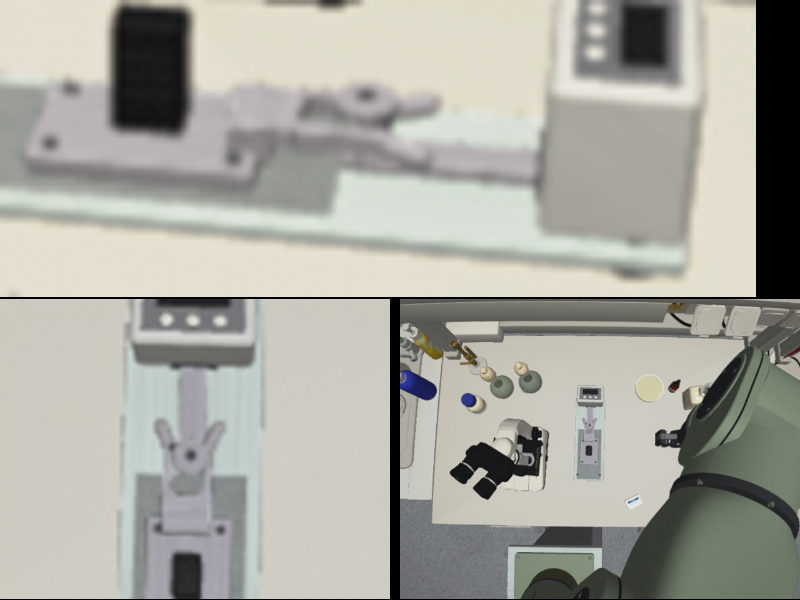

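The final view shows the sled flat on the bed. The pin head at (190,455) is inside the hook behind the latch line, and everything else is where it started. I'll hand in.

```bash
python3 -c "
from bench import *
print(get_state()['clock'],sign_off())"
```

```text
the job is handed in; nothing more can be done
22.75 None
```

The sled is hitched on the gauge pin and lying flat on the bed. The latch held a steady pull of about 9–10 N at the wrist (drag included) for over a second, nothing else was disturbed, and I handed the job in at 22.75 s.

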